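Uncap the up-looking camera and open its iris to the stop

ROBOT

A 6-joint arm with a two-finger parallel gripper is mounted at the origin on the work surface. World frame = base frame: x ahead of the robot, y to its left, z up, the work surface at z = 0. Lengths are in m, angles in rad, forces in N, time in s.
With the tool pointing down it reaches from about 0.375 to 0.9 m from the base axis. Payload 3.1 kg.
Tool frame: the origin (TCP) lies midway between the tips of the shut fingers; the grasp point (between the pads) lies 19 mm behind it; x points along the fingers, y is the direction in which the jaws open and shut, and the axes are right-handed (so a half turn about x gives the same grasp; the last joint's range is limited). The gripper opens to 85 mm and grips with 20 to 120 N. Pads are 22 mm wide; open, the fingers measure 114 mm over their backs; the gripper's body (76 mm by 85 mm) begins 54 mm behind the grasp point. The pads swing forward as they close: fully open they stand 13 mm farther back than shut.
Start: joints at [1.03, 0.527, 1.433, -0, 1.181, -0.178], TCP at [0.222, 0.584, 0.231] pointing down, gripper open.
Joint ranges: [-3.08, 3.08], [-0.75, 2.2], [0.22, 2.44], [-1.43, 4.57], [0, 2.65], [-2.85, 2.85]. Speed limits (rad/s): [2.79, 2.79, 3.14, 3.14, 3.14, 3.14].

INTERFACE

Orientations are given as a unit quaternion [x, y, z, w].
In Python, from station import manip gives the robot as it stands.
- The arm moves only by the tool carry_out, never from a script. Its argument "commands" is a list that holds one entry, the list of rows, each a list of 7 numbers: the shift along the tool's x, y, z in units of 25 mm (1.0 is 25 mm), then the turn, a rotation vector about the tool's x, y, z in units of 5 degrees (1.0 is 5 degrees), then the finger opening in mm, from 0 to 85.4. A call has exactly 5 rows; each row is the pose to reach, as a shift and turn from the pose commanded when the call began, along the tool's axes at that moment; what a row does not reach only later rows make up. A row lasts 1/10 s, in which the tool goes at most 50 mm and 8.59 degrees, less where a joint would pass 70% of its speed; a pose out of reach is approached as far as the arm can. A call with a gripper value outside its range is refused whole. The fingers move at their own pace and stop on an object; "force" is the grip in N (left out, the last holds). Time passes only in rows, so rows that repeat a pose let the fingers close, or fill a call up. It gives the time, the measured TCP pose, the force and the opening at its end, in the units of the state.
- manip.sense(): the state, without advancing time (a new reading comes with each control period).
- manip.snapshot(name): name is "scene" or "top"; returns a dict with "image" (420x560x3 uint8, red, green, blue), "fx", "fy", "cx", "cy" (pixels), "rvec" (rotation vector, rad) and "tvec" (3), from world to camera coordinates, as OpenCV has them. Camera axes: x right, y down, z forward; pixel columns grow to the right and rows downward; lengths in m; the calibration is good to about 2 mm. A picture is of the moment at which its call begins. There is no depth.
- manip.sign_off(): hands the job in, once; it reports no verdict.
The state is a dict: "t": time; "q": joint angles; "qd": joint speeds; "tau": joint torques, N m; "tcp_pos": TCP position; "tool_rot": TCP orientation; "force": force on the tool from outside, world axes, zero at the start; "ft_torque": the same for the moment, N m; "finger_gap": opening from 0.0 (shut) to 1.0 (fully open).
Only numpy, scipy, OpenCV 4.12 (cv2) and the standard library are available. Lean on these libraries where they do the work, as an engineer would, in place of code of your own. Each camera call takes 0.05 s, during which the arm holds its last target.

TASK

Get the up-looking camera on the bench ready for its alignment shot: take the dust cap off its lens and set it down in the parts tray. Then open the aperture all the way: pinch the slim iris ring lightly and turn it anticlockwise (seen from above) until you feel it come up against its stop, without touching the focus ring below it or the front ring above it, and without forcing it at the stop, for the lens is only hand-tight and would unscrew from the camera. Leave everything else on the bench where it is.

Things in the scene. Friction and masses are not known exactly. Their poses are not given: they have to be found in the camera images.
- camera: fixed camera unit: aluminium base plate 150 x 120 x 12 mm, on its middle a finned grey housing 70 x 70 mm (top at 64 mm) and an upright black lens looking up. Origin: centre of the plate's underside, on the lens axis, z up. Heights above it: focus ring 74 to 100 mm, groove (53 mm across) to 104, iris ring to 113, front ring to 127, capped top 130.5. All parts of the lens are round about the axis.
- iris_center (a point): centre of the iris ring: the slim finely knurled black ring, 58 mm across, 9 mm high, 4 mm proud all round of the front ring above. The point is fixed in the lens, on its axis (z) at half the ring's height, 108.5 mm above the camera's origin. With the cap off, fingers can come down past the front ring on two opposite sides, at any yaw, and pinch the ring across its diameter.
- front_ring: the fixed front ring of the lens, just above the iris ring: 50 mm across, 14 mm high, origin at the middle of its lower face, z up, its x along that of the camera while the lens is not unscrewed; not to be touched.
- focus_ring: the fixed (set-screwed) focus ring of the lens, below the iris ring with a 4 mm groove between: 60 mm across its ribs, 26 mm high, origin at the middle of its lower face; not to be touched.
- iris_grip: the iris ring itself; origin at the middle of its lower face, z the axis it turns about (it is unmarked, its own yaw tells nothing). Anticlockwise from above opens. It turns with an even drag of 0.14 N m, stays where it is left, and ends at a hard stop 0.9 to 1.3 rad onward from where it is found. The lens itself starts to unscrew at 0.40 N m. Pinched at 20 N it hardly slips; keep below 40 N a side.
- leaf_edge (a point): inner edge of one of the six thin iris leaves, seen through the front glass 1 mm above the foot of the front ring. Its horizontal distance from the lens axis is the radius of the aperture: 15 mm when the ring is at its open stop, 3 mm less for each rad short of it. The leaves follow the ring and cannot be touched.
- cap: the black slip-on dust cap: 60 mm across (61 over its knurl), 14 mm high, about 40 g, a flat top and an open underside 10.5 mm deep, sitting loosely over the front ring at the start. Origin: middle of its open rim (underside); its top is 14 mm above. It covers the upper 10.5 mm of the front ring and, being wider than the iris ring, bars the way down to it.
- tray_in (a point): centre of the inner floor of the shallow open parts tray, grey, 200 x 140 mm outside (192 x 132 mm inside), rim 10 mm above its inner floor, which is 4 mm above the bench; x along its long side, z up. Fixed to the bench.
- tube: a black extension tube, 34 mm across, 23 mm high, standing in the tray near its +x end; origin at the middle of its underside; to be left standing there.
- objective_a: steel microscope objective standing on its thread, 32 mm across, 58 mm high; origin at the middle of its foot; bystander.
- objective_b: steel microscope objective, 36 mm across, 46 mm high; origin at the middle of its foot; bystander.
- blower: dark rubber dust blower standing on its base, 62 mm across, 118 mm high with its nozzle; origin at the middle of its base; bystander.
- ipa: clear plastic bottle, 56 mm across, 150 mm high; origin at the middle of its base; bystander.
- driver: small screwdriver with black handle lying on the bench, 150 mm long; bystander.
- tweezers: steel tweezers lying on the bench, about 115 mm long, 8 mm high; bystander.
- wafer_dish: clear round dish, 90 mm across, 14 mm high, with a small dark wafer in it; bystander.
Things that resemble listed ones, but are neither listed nor needed, are in the scene too. Leave any brown or turquoise look-alike of the cap alone.

How it is judged:
On the way, in this order (a step that is already met when the one before it is completed fails the run):
1. the cap lies in the tray, let go (x of cap in the frame of tray_in between -0.07 and 0.07 m and y of cap in the frame of tray_in between -0.04 and 0.04 m and z of cap in the frame of tray_in below 0.018 m and linear speed of cap below 0.02 m/s and contact force between the fingers and cap below 0.1 N), for 0.2 s.
2. the iris ring is at its open stop (horizontal distance between leaf_edge and iris_center above 0.01492 m and angle between the x axis of front_ring and the x axis of camera, either way round below 0.025 rad), for 0.2 s.
At the end, for the whole second after the job is handed in: The cap rests in the tray, let go, its middle at least 25 mm inside the inner walls; the aperture is open to within 0.08 mm of its full 15 mm radius (the ring within 0.025 rad of its stop); the lens stands within 0.025 rad of where it was in its thread (all of step 1 and all of step 2); the robot touches nothing.
It fails at once if the iris ring is pinched hard: over 80 N on its two sides together (contact force between the fingers and iris_grip above 80 N).
It fails at once if the lens is turned in its thread by more than 0.025 rad (1.4 degrees) (angle between the x axis of front_ring and the x axis of camera, either way round above 0.025 rad).
It fails at once if the robot touches the front ring or the focus ring (more than 1 N) (contact force between any of the fingers, the arm and front_ring above 1 N or contact force between any of the fingers, the arm and focus_ring above 1 N).
It fails at once if the cap is let go more than 30 mm above the tray or bench, clear of the lens, instead of being set down (contact force between the fingers and cap below 0.05 N and height (world z) of cap above 0.035 m and horizontal distance between cap and camera above 0.05 m).
It fails at once if a bystander is moved more than 15 mm (distance of any of tube, objective_a, objective_b, blower, ipa, driver, tweezers, wafer_dish from where it was at the start of the episode above 0.015 m).
It also fails if it takes over 70 s, if anything falls off the work surface, if the arm or the gripper's body presses on something with over 40 N, if the wrist force passes 120 N, or if a joint passes its speed limit or range.

## Working session

There is one attempt and no reset: what is moved stays moved. The work goes in short steps, Python scripts to look and compute and a tool call to move; the robot and the scene stay as the last step left them, time stands still between calls to the robot, and variables do not carry over. Pictures are saved under pics/ and viewed, and the job is handed in when it is done.

Besides the shell and the picture viewer there is one more tool, called after "Emit:" as a command line: name --argument value ..., lists and objects as JSON in quotes. carry_out: Moves the arm, as the interface text tells. Its arguments: {"type":"object","properties":{"commands":{"type":"array"},"force":{"type":"number"}},"required":["commands"]}

```bash
mkdir -p pics
cat > h.py <<'E'
import numpy as np, cv2
from station import manip
def snap(n,out=None):
    s=manip.snapshot(n)
    if out: cv2.imwrite('pics/'+out,s['image'][:,:,::-1])
    return s
def cam(s):
    R,_=cv2.Rodrigues(np.array(s['rvec'],float)); t=np.array(s['tvec'],float).ravel()
    return R,t,-R.T@t
def ray(s,u,v,z):
    R,t,c=cam(s); d=R.T@np.array([(u-s['cx'])/s['fx'],(v-s['cy'])/s['fy'],1]); return c+d*(z-c[2])/d[2]
def proj(s,P):
    R,t,c=cam(s); p=R@np.array(P)+t; return s['fx']*p[0]/p[2]+s['cx'],s['fy']*p[1]/p[2]+s['cy']
E
python3 - <<'E'
from h import *
import pickle
for n in('scene','top'):
    s=snap(n,n+'1.png'); print(n,s['fx'],cam(s)[2],cam(s)[0][2]); pickle.dump(s,open(n+'.pkl','wb'))
print(manip.sense())
E
```

```text
scene 542.124188887798 [1.13525118 0.73475478 1.25269299] [-0.39952454 -0.49211356 -0.77343674]
top 439.9018749002397 [ 0.4403783  -0.00533568  1.39010846] [ 0.06785858  0.00448578 -0.99768487]
{'t': 0.1, 'q': array([ 1.02950499e+00,  5.28405044e-01,  1.43379719e+00,  3.08712674e-05,
        1.18141889e+00, -1.78493629e-01]), 'qd': array([-0.00030022, -0.00206528, -0.00195283,  0.00041135, -0.00127577,
        0.00121498]), 'tau': array([-5.91296121e-04, -4.43302846e+01, -1.78583568e+01, -3.11015838e-04,
        3.80919693e-03,  2.20505120e-05]), 'tcp_pos': array([0.22142188, 0.58375697, 0.2304046 ]), 'tool_rot': array([ 0.12690241,  0.69576569, -0.12823775,  0.69524166]), 'force': array([-0.76236229, -0.76677858, -0.77713285]), 'ft_torque': array([ 0.02970173, -0.01205134,  0.0338468 ]), 'finger_gap': 1.0002458327238308}
```

View pics/scene1.png

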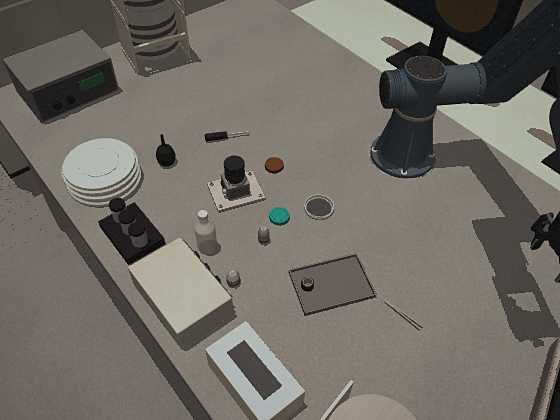

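View pics/top1.png

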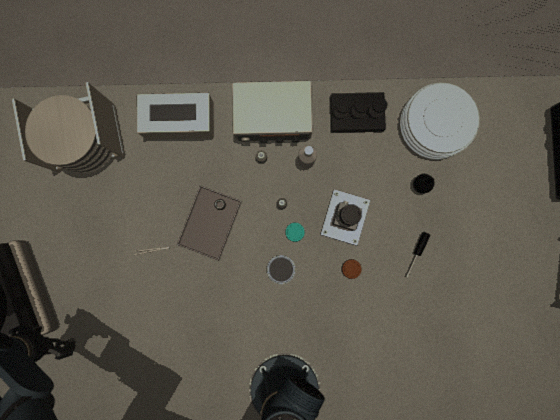

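The capped lens stands at top (349,214) and scene (235,162). The tray is at top (210,222). The look-alikes are a turquoise disc at top (295,232), a brown disc at top (351,269) and black lens caps in a box at top (357,112). The black one on the finned camera fits the description. Next I'll enlarge it to confirm.

Run:
```python
from h import *
import pickle
S=pickle.load(open('scene.pkl','rb'));T=pickle.load(open('top.pkl','rb'))
a=cv2.resize(S['image'][140:220,190:290],None,fx=4,fy=4,interpolation=cv2.INTER_CUBIC)
b=cv2.resize(T['image'][180:255,310:385],None,fx=5,fy=5,interpolation=cv2.INTER_CUBIC)
c=np.zeros((380,790,3),np.uint8); c[:320,:400]=a; c[:375,410:785]=b
c=np.clip(c.astype(float)*1.6,0,255).astype(np.uint8)
cv2.imwrite('pics/crop1.png',c[:,:,::-1])
b=cv2.resize(T['image'][175:270,165:255],None,fx=6,fy=6,interpolation=cv2.INTER_CUBIC)
cv2.imwrite('pics/crop2.png',np.clip(b[:,:,::-1].astype(float)*1.6,0,255))
```

```text
[ WARN:0@0.699] global loadsave.cpp:1063 imwrite_ Unsupported depth image for selected encoder is fallbacked to CV_8U.
```

View pics/crop1.png

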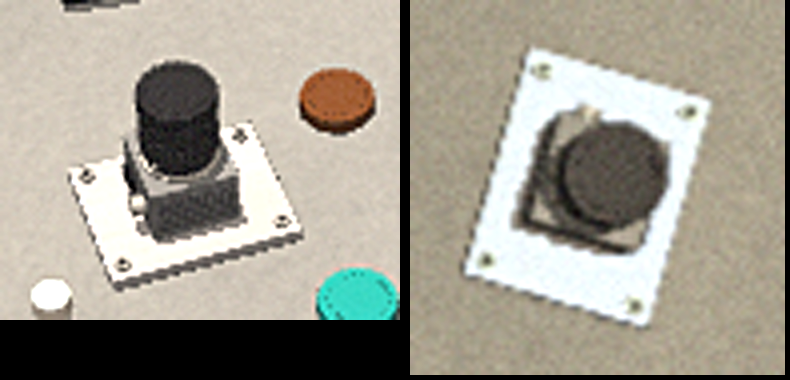

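View pics/crop2.png

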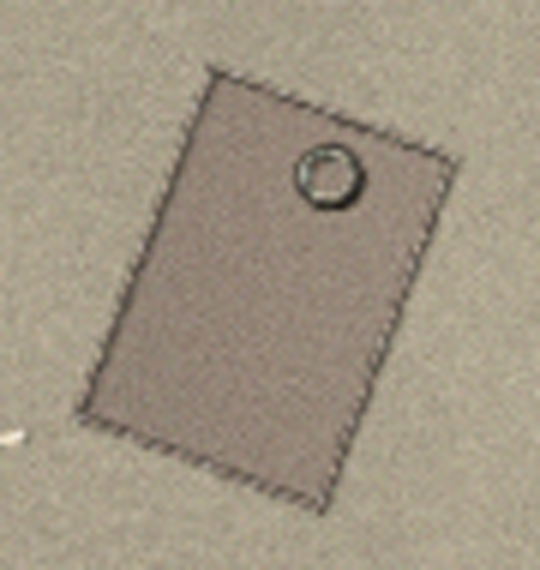

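Run:
```python
from h import *
import pickle
S=pickle.load(open('scene.pkl','rb'));T=pickle.load(open('top.pkl','rb'))
# plate top view
def quad(img,box,thr,sat=None):
    u0,v0,u1,v1=box; k=6
    g=cv2.cvtColor(cv2.resize(img[v0:v1,u0:u1],None,fx=k,fy=k,interpolation=cv2.INTER_CUBIC),cv2.COLOR_RGB2GRAY)
    m=(cv2.GaussianBlur(g,(0,0),2)>thr).astype(np.uint8)
    cs,_=cv2.findContours(m,cv2.RETR_EXTERNAL,cv2.CHAIN_APPROX_NONE); c=cv2.convexHull(max(cs,key=cv2.contourArea))
    q=cv2.approxPolyDP(c,0.04*cv2.arcLength(c,True),True)[:,0]
    return (q+.5)/k-.5+[u0,v0]
q=quad(T['image'],(310,180,385,255),115); print(q)
P=np.array([ray(T,*p,0.012) for p in q]); print(P[:,:2],P.mean(0)); print(np.linalg.norm(np.diff(P,axis=0),axis=1))
# tray by corners (crop2 /6 + off), rim z=.014
tq=np.array([(211,72),(457,160),(323,511),(82,415)])/6-.5+.08+[165,175]
P=np.array([ray(T,*p,0.014) for p in tq]); print(P[:,:2],P.mean(0),np.linalg.norm(np.diff(P,axis=0),axis=1))
# scene tray
tp=proj(S,[*P.mean(0)[:2],.004]); print('tray in scene',tp)
u=np.array([330,176])/6-.42+[165,175]; print('tube',ray(T,*u,0.027))
# cap: dark mask
for s,box,z in((T,(335,195,365,235),.1305),(S,(215,150,255,190),.1305)):
    u0,v0,u1,v1=box;k=8
    g=cv2.cvtColor(cv2.resize(s['image'][v0:v1,u0:u1],None,fx=k,fy=k,interpolation=cv2.INTER_CUBIC),cv2.COLOR_RGB2GRAY)
    cv2.imwrite('pics/g%d.png'%u0,np.clip(g.astype(float)*2.2,0,255).astype(np.uint8))
    print(np.percentile(g,[5,20,50,80]))
```

```text
[[333.91666667 189.08333333]
 [369.75       199.91666667]
 [356.08333333 244.58333333]
 [320.75       234.08333333]]
[[ 0.61448639 -0.16833133]
 [ 0.57776721 -0.27988043]
 [ 0.43861028 -0.23239408]
 [ 0.4737094  -0.12302429]] [ 0.52614332 -0.20090753  0.012     ]
[0.11743722 0.14703606 0.11486383]
[[0.63139275 0.25432531]
 [0.58214251 0.12569771]
 [0.40049939 0.19805585]
 [0.45291552 0.3231379 ]] [0.51673754 0.22530419 0.014     ] [0.13773397 0.19552474 0.13562069]
tray in scene (np.float64(331.2518751757121), np.float64(283.70817542720283))
tube [0.57388924 0.19052015 0.027     ]
[ 33.  47.  99. 158.]
[ 18.  34. 121. 130.]
```

View pics/g335.png

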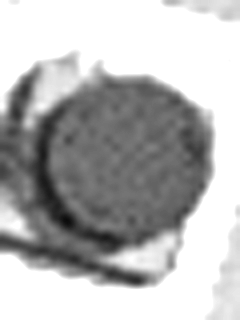

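View pics/g215.png

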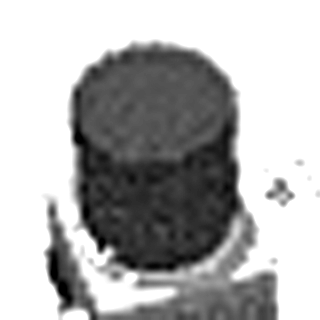

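Run:
```python
from h import *
import pickle
S=pickle.load(open('scene.pkl','rb'));T=pickle.load(open('top.pkl','rb'))
print(ray(T,350.7,214.2,.1305),ray(S,233.94,162.3,.1305))
# plate via scene
u0,v0,u1,v1=190,140,290,220;k=6
g=cv2.cvtColor(cv2.resize(S['image'][v0:v1,u0:u1],None,fx=k,fy=k,interpolation=cv2.INTER_CUBIC),cv2.COLOR_RGB2GRAY)
# corners from crop (4x)
q=np.array([(68,170),(251,124),(302,234),(118,283)])/4-.4+[190,140]
P=np.array([ray(S,*p,.012) for p in q]);print(P[:,:2],P.mean(0))
# tray corners in scene
b=cv2.resize(S['image'][245:325,280:385],None,fx=7,fy=7,interpolation=cv2.INTER_CUBIC)
cv2.imwrite('pics/tray_s.png',np.clip(b[:,:,::-1].astype(float)*1.6,0,255).astype(np.uint8))
```

```text
[ 0.52599794 -0.20028637  0.1305    ] [ 0.52430473 -0.20352252  0.1305    ]
[[ 0.57729153 -0.28443173]
 [ 0.4352958  -0.2369215 ]
 [ 0.47419809 -0.12087387]
 [ 0.61181931 -0.16663639]] [ 0.52465119 -0.20221587  0.012     ]
```

View pics/tray_s.png

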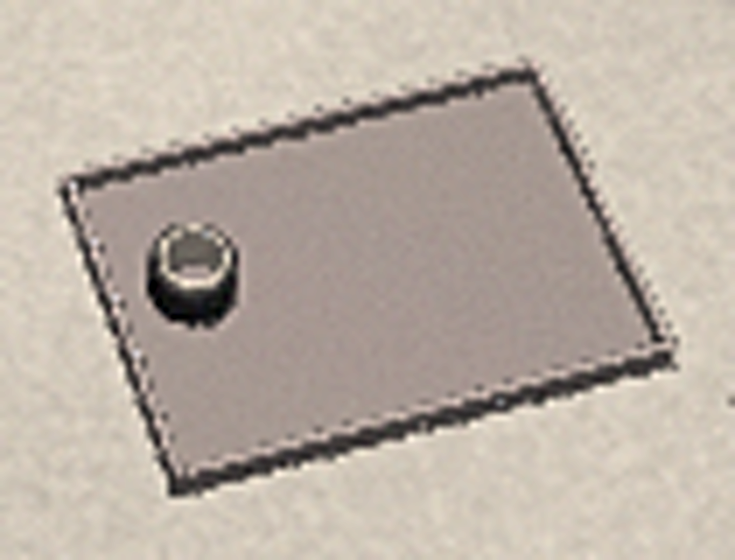

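Both views put the lens axis near (0.525, -0.202) and the tray centre near (0.517, 0.225). The crop confirms the black capped lens on the finned housing. Next is a helper to work out tool-frame deltas.

```bash
cat > d.py <<'E'
import sys
from h import *
from scipy.spatial.transform import Rotation as Ro
# usage: d.py x y z yawdeg (angle of tool y axis in world)
st=manip.sense(); R=Ro.from_quat(st['tool_rot']).as_matrix()
x,y,z,yaw=map(float,sys.argv[1:5])
d=R.T@(np.array([x,y,z])-st['tcp_pos'])/.025
a=np.radians(yaw); Y=np.array([np.cos(a),np.sin(a),0]); X=np.array([0,0,-1.]); D=np.c_[X,Y,np.cross(X,Y)]
r=np.degrees(Ro.from_matrix(R.T@D).as_rotvec())/5
cy=np.degrees(np.arctan2(R[1,1],R[0,1]))
print('t',round(st['t'],2),'pos',st['tcp_pos'].round(4),'yaw',cy.round(2),'tilt',np.degrees(R[:2,0]).round(2),'q1,q6',st['q'][[0,5]].round(3),'gap',round(st['finger_gap']*85.4,1))
print('F',np.round(st['force'],1),'M',np.round(st['ft_torque'],3))
print('shift',d.round(3),'turn',r.round(3))
E
python3 d.py .525 -.202 .23 120; python3 d.py .525 -.202 .23 -60;python3 d.py .525 -.202 .23 60
```

```text
t 0.1 pos [0.2214 0.5838 0.2304] yaw 69.21 tilt [-0.06 -0.1 ] q1,q6 [ 1.03  -0.178] gap 85.4
F [-0.8 -0.8 -0.8] M [ 0.03  -0.012  0.034]
shift [  0.057 -25.075  22.507] turn [-10.157  -0.014   0.019]
t 0.1 pos [0.2214 0.5838 0.2304] yaw 69.21 tilt [-0.06 -0.1 ] q1,q6 [ 1.03  -0.178] gap 85.4
F [-0.8 -0.8 -0.8] M [ 0.03  -0.012  0.034]
shift [  0.057 -25.075  22.507] turn [2.5842e+01 2.3000e-02 1.7000e-02]
t 0.1 pos [0.2214 0.5838 0.2304] yaw 69.21 tilt [-0.06 -0.1 ] q1,q6 [ 1.03  -0.178] gap 85.4
F [-0.8 -0.8 -0.8] M [ 0.03  -0.012  0.034]
shift [  0.057 -25.075  22.507] turn [ 1.843 -0.003  0.023]
```

Emit:
carry_out --commands '[[[0,-1.4,1.26,0,0,0,85],[0,-2.8,2.52,0,0,0,85],[0,-4.2,3.78,0,0,0,85],[0,-5.6,5.04,0,0,0,85],[0,-7,6.3,0,0,0,85]]]' --force 20

```text
t: 0.6
tcp_pos: [0.307, 0.363, 0.2311]
tool_rot: [0.127, 0.696, -0.127, 0.695]
force: [1.1, 0.0, 0.0]
finger_gap: 0.997
```

Emit:
carry_out --commands '[[[0,-1.4,1.26,0,0,0,85],[0,-2.8,2.52,0,0,0,85],[0,-4.2,3.78,0,0,0,85],[0,-5.6,5.04,0,0,0,85],[0,-7,6.3,0,0,0,85]]]'

```text
t: 1.1
tcp_pos: [0.3922, 0.1435, 0.2313]
tool_rot: [0.128, 0.696, -0.127, 0.695]
force: [0.6, 0.8, -0.7]
finger_gap: 0.994
```

Emit:
carry_out --commands '[[[0,-1.4,1.26,0,0,0,85],[0,-2.8,2.52,0,0,0,85],[0,-4.2,3.78,0,0,0,85],[0,-5.6,5.04,0,0,0,85],[0,-7,6.3,0,0,0,85]]]'

```text
t: 1.6
tcp_pos: [0.4773, -0.0761, 0.2311]
tool_rot: [0.128, 0.696, -0.128, 0.695]
force: [0.3, -0.3, -1.0]
finger_gap: 0.994
```

```bash
python3 d.py .525 -.202 .16 69
```

```text
t 1.6 pos [ 0.4773 -0.0761  0.2311] yaw 69.18 tilt [-0.03  0.02] q1,q6 [-0.39  -1.598] gap 84.9
F [ 0.3 -0.3 -1. ] M [ 0.042 -0.026  0.018]
shift [ 2.842 -4.029  3.576] turn [ 0.036 -0.007 -0.002]
```

Emit:
carry_out --commands '[[[0,-1.2,1.1,0,0,0,85],[0,-2.4,2.2,0,0,0,85],[0,-3.5,3.1,0,0,0,85],[0,-4.03,3.58,0,0,0,85],[0,-4.03,3.58,0,0,0,85]]]'

```text
t: 2.1
tcp_pos: [0.5257, -0.202, 0.2309]
tool_rot: [0.128, 0.695, -0.129, 0.695]
force: [0.3, 0.7, 0.2]
finger_gap: 0.993
```

```bash
python3 d.py .525 -.202 .1127 69
python3 - <<'E'
from h import *
import pickle
out=[]
for n in('top','scene'):
    s=snap(n,n+'2.png'); pickle.dump(s,open(n+'2.pkl','wb'))
    u,v=proj(s,[.525,-.202,.13]); u=int(u);v=int(v)
    c=cv2.resize(s['image'][v-50:v+50,u-50:u+50],None,fx=4,fy=4,interpolation=cv2.INTER_CUBIC); out.append(c)
cv2.imwrite('pics/a2.png',np.clip(np.hstack(out)[:,:,::-1].astype(float)*1.7,0,255).astype(np.uint8))
E
```

```text
t 2.1 pos [ 0.5257 -0.202   0.2309] yaw 69.07 tilt [ 0.02 -0.01] q1,q6 [-0.565 -1.771] gap 84.8
F [0.3 0.7 0.2] M [ 0.084 -0.005 -0.021]
shift [ 4.728 -0.008 -0.029] turn [0.013 0.005 0.001]
```

View pics/a2.png

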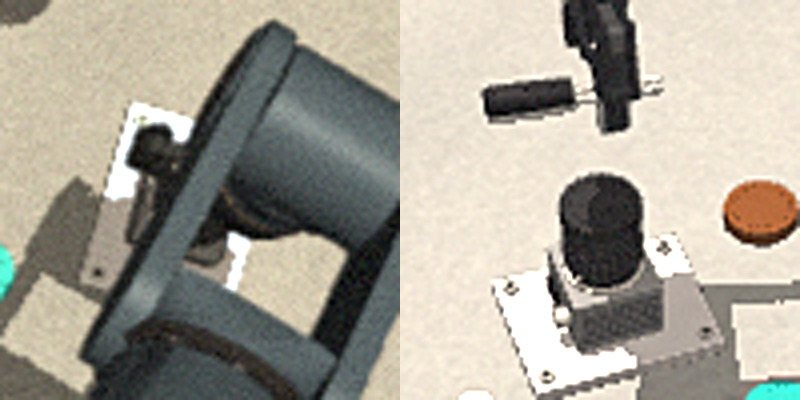

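The gripper is lined up above the cap (cap at crop right (600,205)), so I can descend.

Emit:
carry_out --commands '[[[1,0,0,0,0,0,85],[2,0,0,0,0,0,85],[3,0,0,0,0,0,85],[4,0,0,0,0,0,85],[4.7,0,0,0,0,0,80]]]'

```text
t: 2.7
tcp_pos: [0.5235, -0.197, 0.1125]
tool_rot: [0.127, 0.697, -0.126, 0.694]
force: [-0.1, -0.1, -0.6]
finger_gap: 0.938
```

Emit:
carry_out --commands '[[[0,0,0,0,0,0,70],[0,0,0,0,0,0,66],[0,0,0,0,0,0,64],[0,0,0,0,0,0,63],[0,0,0,0,0,0,62]]]'

```text
t: 3.2
tcp_pos: [0.5256, -0.2006, 0.115]
tool_rot: [0.127, 0.695, -0.128, 0.696]
force: [-0.9, -1.3, 1.5]
finger_gap: 0.727
```

```bash
python3 d.py .525 -.202 .1127 69
```

```text
t 3.2 pos [ 0.5256 -0.2006  0.115 ] yaw 69.23 tilt [ 0.1  -0.09] q1,q6 [-0.563 -1.771] gap 62.1
F [-0.9 -1.3  1.5] M [-0.185  0.139  0.039]
shift [ 0.091 -0.06  -0.005] turn [0.045 0.025 0.01 ]
```

Emit:
carry_out --commands '[[[0.05,0,0,0,0,0,61],[0.08,0,0,0,0,0,60],[0.08,0,0,0,0,0,58],[0.08,0,0,0,0,0,56],[0.08,0,0,0,0,0,54]]]' --force 25

```text
t: 3.7
tcp_pos: [0.5258, -0.2012, 0.1138]
tool_rot: [0.127, 0.695, -0.128, 0.696]
force: [-3.5, -2.0, 12.1]
finger_gap: 0.697
```

```bash
python3 d.py .525 -.202 .1127 69
```

```text
t 3.7 pos [ 0.5258 -0.2012  0.1138] yaw 69.2 tilt [ 0.13 -0.13] q1,q6 [-0.564 -1.771] gap 59.5
F [-3.5 -2.  12.1] M [-0.331  0.509 -0.03 ]
shift [ 0.044 -0.04  -0.019] turn [0.04  0.033 0.014]
```

Emit:
carry_out --commands '[[[-0.3,0,0,0,0,0,50],[-0.7,0,0,0,0,0,50],[-1.3,0,0,0,0,0,50],[-2,0,0,0,0,0,50],[-2.8,0,0,0,0,0,50]]]' --force 25

```text
t: 4.2
tcp_pos: [0.5245, -0.1989, 0.1823]
tool_rot: [0.128, 0.696, -0.127, 0.695]
force: [0.7, 0.2, -0.3]
finger_gap: 0.694
```

```bash
python3 d.py .489 .236 .18 69;  python3 - <<'E'
from h import *
import pickle
out=[]
for n in('top','scene'):
    s=snap(n,n+'3.png'); pickle.dump(s,open(n+'3.pkl','wb'))
    u,v=proj(s,[.525,-.202,.13]); u=int(u);v=int(v)
    c=cv2.resize(s['image'][v-50:v+50,u-50:u+50],None,fx=4,fy=4,interpolation=cv2.INTER_CUBIC); out.append(c)
cv2.imwrite('pics/a3.png',np.clip(np.hstack(out)[:,:,::-1].astype(float)*1.7,0,255).astype(np.uint8))
E
```

```text
t 4.2 pos [ 0.5245 -0.1989  0.1823] yaw 69.2 tilt [-0.09  0.15] q1,q6 [-0.562 -1.771] gap 59.3
F [ 0.7  0.2 -0.3] M [ 0.033 -0.045  0.054]
shift [ 0.139 15.758 -7.506] turn [ 0.04  -0.028 -0.022]
```

View pics/a3.png

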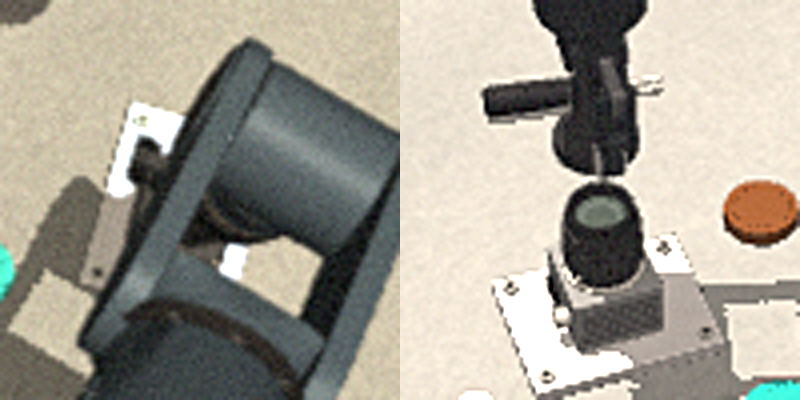

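The cap is in the jaws (crop right (595,150)) and the lens front glass is bare (600,210). Now carry it to the tray.

Emit:
carry_out --commands '[[[0,0.8,-0.38,0,0,0,50],[0,2.2,-1.05,0,0,0,50],[0,3.7,-1.76,0,0,0,50],[0,5.2,-2.48,0,0,0,50],[0,6.7,-3.2,0,0,0,50]]]'

```text
t: 4.8
tcp_pos: [0.5086, -0.0131, 0.181]
tool_rot: [0.128, 0.696, -0.128, 0.695]
force: [0.3, 0.2, -0.2]
finger_gap: 0.691
```

Emit:
carry_out --commands '[[[0,1.5,-0.71,0,0,0,50],[0,3,-1.43,0,0,0,50],[0,4.5,-2.14,0,0,0,50],[0,6,-2.86,0,0,0,50],[0,7.4,-3.52,0,0,0,50]]]'

```text
t: 5.3
tcp_pos: [0.4917, 0.1912, 0.181]
tool_rot: [0.128, 0.696, -0.127, 0.695]
force: [0.5, -0.4, -0.4]
finger_gap: 0.69
```

```bash
python3 d.py .489 .236 .02 69
```

```text
t 5.3 pos [0.4917 0.1912 0.181 ] yaw 69.22 tilt [-0.14  0.03] q1,q6 [ 0.158 -1.051] gap 58.9
F [ 0.5 -0.4 -0.4] M [-0.028 -0.008 -0.011]
shift [ 6.44   1.642 -0.721] turn [ 0.045 -0.028  0.004]
```

Emit:
carry_out --commands '[[[0.5,0.8,-0.36,0,0,0,50],[1.8,1.4,-0.62,0,0,0,50],[3.2,1.55,-0.68,0,0,0,50],[4.6,1.55,-0.68,0,0,0,50],[6,1.55,-0.68,0,0,0,50]]]'

```text
t: 5.8
tcp_pos: [0.4899, 0.2319, 0.0299]
tool_rot: [0.127, 0.696, -0.127, 0.695]
force: [-0.1, -0.6, -0.2]
finger_gap: 0.692
```

```bash
python3 d.py .489 .236 .0015 69;  python3 - <<'E'
from h import *
out=[]
for n in('top','scene'):
    s=snap(n,n+'4.png')
    u,v=proj(s,[.517,.225,.01]); u=int(u);v=int(v)
    c=cv2.resize(s['image'][v-55:v+55,u-55:u+55],(400,400),interpolation=cv2.INTER_CUBIC); out.append(c)
cv2.imwrite('pics/a4.png',np.clip(np.hstack(out)[:,:,::-1].astype(float)*1.7,0,255).astype(np.uint8))
E
python3 d.py .489 .236 .0015 69
```

```text
t 5.8 pos [0.4899 0.2319 0.0299] yaw 69.24 tilt [-0.08  0.01] q1,q6 [ 0.236 -0.974] gap 59.1
F [-0.1 -0.6 -0.2] M [ 0.059 -0.064 -0.011]
shift [ 1.137  0.14  -0.091] turn [ 0.049 -0.016  0.003]
t 5.9 pos [0.4866 0.2306 0.0271] yaw 69.21 tilt [-0.66 -0.13] q1,q6 [ 0.235 -0.974] gap 59.1
F [-0.2  0.2  0.4] M [-0.008  0.013  0.043]
shift [1.024 0.243 0.025] turn [ 0.041 -0.114  0.072]
```

View pics/a4.png

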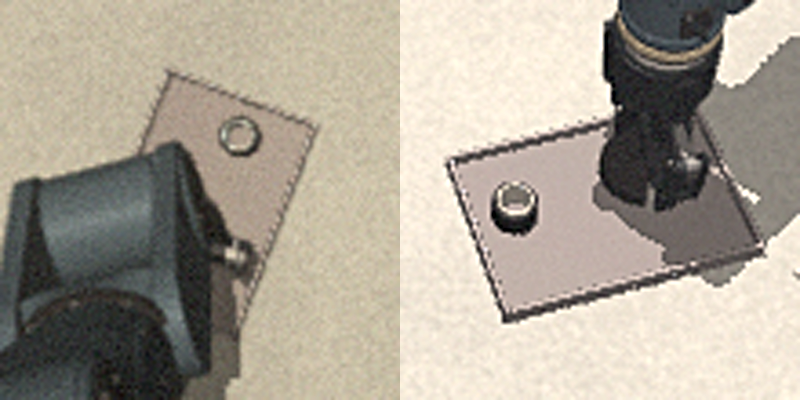

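The cap is over the tray with plenty of room on every side. The tube is well clear at crop right (515,208). Lower it.

Emit:
carry_out --commands '[[[0.2,0,0,0,0,0,50],[0.4,0,0,0,0,0,50],[0.6,0,0,0,0,0,50],[0.8,0,0,0,0,0,50],[0.9,0,0,0,0,0,50]]]'

```text
t: 6.4
tcp_pos: [0.4914, 0.2313, 0.0097]
tool_rot: [0.128, 0.695, -0.127, 0.696]
force: [-0.4, 0.1, -0.1]
finger_gap: 0.695
```

Emit:
carry_out --commands '[[[0.05,0,0,0,0,0,50],[0.1,0,0,0,0,0,50],[0.13,0,0,0,0,0,50],[0.16,0,0,0,0,0,50],[0.16,0,0,0,0,0,50]]]'

```text
t: 6.9
tcp_pos: [0.491, 0.2313, 0.0053]
tool_rot: [0.128, 0.696, -0.128, 0.695]
force: [-0.0, 0.3, -0.2]
finger_gap: 0.694
```

```bash
python3 d.py .489 .236 .0013 69
```

```text
t 6.9 pos [0.491  0.2313 0.0053] yaw 69.22 tilt [-0.01 -0.  ] q1,q6 [ 0.234 -0.974] gap 59.2
F [-0.   0.3 -0.2] M [-0.03  -0.027  0.029]
shift [ 0.158  0.149 -0.141] turn [ 0.043 -0.001  0.001]
```

Emit:
carry_out --commands '[[[0.04,0,0,0,0,0,50],[0.08,0,0,0,0,0,50],[0.11,0,0,0,0,0,50],[0.14,0,0,0,0,0,50],[0.14,0,0,0,0,0,50]]]'

```text
t: 7.4
tcp_pos: [0.491, 0.2313, 0.0017]
tool_rot: [0.128, 0.696, -0.128, 0.695]
force: [-0.9, 0.1, -0.0]
finger_gap: 0.696
```

```bash
python3 d.py .489 .236 .0013 69
```

```text
t 7.4 pos [0.491  0.2313 0.0017] yaw 69.21 tilt [-0. -0.] q1,q6 [ 0.234 -0.974] gap 59.4
F [-0.9  0.1 -0. ] M [ 0.023  0.015 -0.026]
shift [ 0.016  0.148 -0.142] turn [ 0.043 -0.001  0.   ]
```

Emit:
carry_out --commands '[[[0.02,0,0,0,0,0,50],[0.04,0,0,0,0,0,50],[0.05,0,0,0,0,0,50],[0.06,0,0,0,0,0,50],[0.06,0,0,0,0,0,50]]]'

```text
t: 7.9
tcp_pos: [0.491, 0.2313, 0.0014]
tool_rot: [0.128, 0.695, -0.127, 0.696]
force: [-1.7, -0.5, 8.8]
finger_gap: 0.687
```

```bash
python3 d.py .489 .236 .0013 69
```

```text
t 7.9 pos [0.491  0.2313 0.0014] yaw 69.22 tilt [ 0.02 -0.  ] q1,q6 [ 0.234 -0.974] gap 58.7
F [-1.7 -0.5  8.8] M [-0.236  0.293 -0.054]
shift [ 0.006  0.148 -0.141] turn [ 0.044  0.004 -0.002]
```

Contact is at TCP z = 1.4 mm (8.8 N), as predicted (1.3 mm). Release slowly.

Emit:
carry_out --commands '[[[-0.03,0,0,0,0,0,60],[-0.03,0,0,0,0,0,62],[-0.03,0,0,0,0,0,64],[-0.03,0,0,0,0,0,66],[-0.03,0,0,0,0,0,66]]]' --force 20

```text
t: 8.4
tcp_pos: [0.491, 0.2313, 0.0009]
tool_rot: [0.128, 0.696, -0.128, 0.695]
force: [-0.0, 0.4, -0.5]
finger_gap: 0.78
```

```bash
python3 d.py .489 .236 -.0013 69
```

```text
t 8.4 pos [0.491  0.2313 0.0009] yaw 69.21 tilt [-0.02 -0.  ] q1,q6 [ 0.234 -0.974] gap 66.6
F [-0.   0.4 -0.5] M [-0.017  0.015  0.032]
shift [ 0.086  0.15  -0.14 ] turn [ 0.042 -0.003  0.002]
```

Next I probe the tray floor with the fingertips, to learn the tip height at about this opening for the iris pinch.

Emit:
carry_out --commands '[[[0.03,0,0,0,0,0,66],[0.06,0,0,0,0,0,66],[0.09,0,0,0,0,0,66],[0.11,0,0,0,0,0,66],[0.11,0,0,0,0,0,66]]]'

```text
t: 8.9
tcp_pos: [0.4909, 0.2312, -0.0018]
tool_rot: [0.128, 0.696, -0.128, 0.695]
force: [-0.1, 0.8, -0.1]
finger_gap: 0.772
```

Emit:
carry_out --commands '[[[0.01,0,0,0,0,0,66],[0.02,0,0,0,0,0,66],[0.03,0,0,0,0,0,66],[0.04,0,0,0,0,0,66],[0.04,0,0,0,0,0,66]]]'

```text
t: 9.4
tcp_pos: [0.491, 0.2313, -0.0025]
tool_rot: [0.128, 0.695, -0.128, 0.696]
force: [-0.5, -0.4, 2.6]
finger_gap: 0.773
```

Emit:
carry_out --commands '[[[0.01,0,0,0,0,0,66],[0.02,0,0,0,0,0,66],[0.03,0,0,0,0,0,66],[0.04,0,0,0,0,0,66],[0.04,0,0,0,0,0,66]]]'

```text
t: 9.9
tcp_pos: [0.491, 0.2313, -0.0026]
tool_rot: [0.128, 0.695, -0.127, 0.696]
force: [-2.3, -0.2, 10.1]
finger_gap: 0.771
```

The floor touch at TCP z = -2.5 mm (opening 66) puts the tips 6.5 mm above the TCP, as my linkage estimate says (about 4.6 mm at 58). Go up and check the cap.

Emit:
carry_out --commands '[[[-0.3,0,0,0,0,0,68],[-1,0,0,0,0,0,75],[-2.5,0,0,0,0,0,75],[-4.2,0,0,0,0,0,75],[-6,0,0,0,0,0,75]]]'

```text
t: 10.4
tcp_pos: [0.4903, 0.2311, 0.1473]
tool_rot: [0.127, 0.696, -0.128, 0.695]
force: [2.1, -0.4, 0.0]
finger_gap: 0.877
```

```bash
python3 d.py .525 -.202 .17 -60
```

```text
t 10.4 pos [0.4903 0.2311 0.1473] yaw 69.21 tilt [-0.1  -0.02] q1,q6 [ 0.234 -0.974] gap 74.9
F [ 2.1 -0.4  0. ] M [0.021 0.033 0.006]
shift [ -0.903 -15.703   7.445] turn [2.5842e+01 4.0000e-03 2.6000e-02]
```

Emit:
carry_out --commands '[[[-0.2,-1.4,0.67,1.7,0,0,75],[-0.4,-2.8,1.33,3.4,0,0,75],[-0.6,-4.2,2,5.1,0,0,75],[-0.8,-5.6,2.66,6.8,0,0,75],[-0.9,-7,3.32,8.5,0,0,75]]]'

```text
t: 10.9
tcp_pos: [0.5066, 0.0368, 0.1695]
tool_rot: [0.373, 0.601, -0.373, 0.601]
force: [0.6, -0.6, -0.6]
finger_gap: 0.878
```

```bash
python3 d.py .525 -.202 .17 -60
```

```text
t 10.9 pos [0.5066 0.0368 0.1695] yaw 26.38 tilt [ 0.06 -0.01] q1,q6 [-0.148 -0.608] gap 74.9
F [ 0.6 -0.6 -0.6] M [0.024 0.006 0.037]
shift [-0.02  -3.584  8.884] turn [ 1.7276e+01 -2.0000e-03 -1.3000e-02]
```

Emit:
carry_out --commands '[[[0,-0.55,1.36,1.7,0,0,75],[0,-1.1,2.72,3.4,0,0,75],[0,-1.65,4.08,5.1,0,0,75],[0,-2.2,5.44,6.8,0,0,75],[0,-2.75,6.8,8.5,0,0,75]]]'

```text
t: 11.4
tcp_pos: [0.5213, -0.146, 0.1689]
tool_rot: [0.565, 0.425, -0.565, 0.425]
force: [0.4, 0.5, -1.2]
finger_gap: 0.878
```

```bash
python3 d.py .525 -.202 .17 -60
python3 - <<'E'
from h import *
import pickle
out=[]
for n in('top','scene'):
    s=snap(n,n+'5.png'); pickle.dump(s,open(n+'5.pkl','wb'))
    u,v=proj(s,[.517,.225,.01]); u=int(u);v=int(v)
    c=cv2.resize(s['image'][v-55:v+55,u-55:u+55],(400,400),interpolation=cv2.INTER_CUBIC); out.append(c)
cv2.imwrite('pics/a5.png',np.clip(np.hstack(out)[:,:,::-1].astype(float)*1.7,0,255).astype(np.uint8))
E
```

```text
t 11.4 pos [ 0.5213 -0.146   0.1689] yaw -16.15 tilt [-0.    0.01] q1,q6 [-0.48  -0.198] gap 75.0
F [ 0.4  0.5 -1.2] M [ 0.003 -0.006  0.003]
shift [-0.044  0.766  2.11 ] turn [ 8.77e+00 -1.00e-03  1.00e-03]
```

View pics/a5.png

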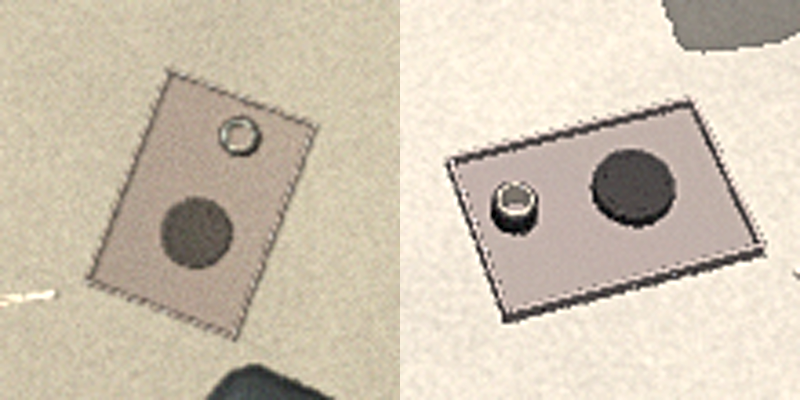

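Run:
```python
from h import *
import pickle
for n,(cx,cy) in(('top5',(197,233)),('scene5',(233.5,188))):
    s=pickle.load(open(n+'.pkl','rb')); u,v=proj(s,[.517,.225,.01]); u=int(u);v=int(v)
    # subpixel cap top by dark blob in top view
    k=8; im=s['image'][v-55:v+55,u-55:u+55]
    g=cv2.cvtColor(cv2.resize(im,None,fx=k,fy=k,interpolation=cv2.INTER_CUBIC),cv2.COLOR_RGB2GRAY)
    g=cv2.GaussianBlur(g,(0,0),3)
    px=np.array([cx,cy])*110/400; m=np.zeros_like(g); cv2.circle(m,tuple(int(a*k) for a in px),int(13*k),255,-1)
    b=((g<70)&(m>0)).astype(np.uint8); cs,_=cv2.findContours(b,cv2.RETR_EXTERNAL,cv2.CHAIN_APPROX_NONE); c=max(cs,key=cv2.contourArea)
    e=cv2.fitEllipse(c); print(n,e)
    q=(np.array(e[0])+.5)/k-.5+[u-55,v-55]
    print(q, ray(s,*q,.018 if n=='top5' else .013), ray(s,*(px-.4+[u-55,v-55]),.018))
```

```text
top5 ((432.7179870605469, 513.8638305664062), (154.34457397460938, 157.32928466796875), 64.20880889892578)
[207.65224838 230.79547882] [0.49130079 0.23005509 0.018     ] [0.4916688  0.22966786 0.018     ]
scene5 ((512.622314453125, 414.5864562988281), (168.3024444580078, 185.29827880859375), 106.73867797851562)
[339.64028931 278.38580704] [0.49198031 0.23044672 0.013     ] [0.49402357 0.23256582 0.018     ]
```

The cap lies flat in the tray at about (0.491, 0.231) and the tube stands at its place. All estimates of the lens axis agree on (0.5257, -0.2017).

Emit:
carry_out --commands '[[[0,0.3,0.8,1.7,0,0,75],[0,0.6,1.6,3.4,0,0,75],[0,0.74,2.1,5.1,0,0,75],[0,0.74,2.1,6.8,0,0,75],[0,0.74,2.1,8.5,0,0,75]]]'

```text
t: 12.0
tcp_pos: [0.5247, -0.1996, 0.1687]
tool_rot: [-0.681, -0.192, 0.681, -0.191]
force: [-0.8, 0.8, -0.0]
finger_gap: 0.881
```

Emit:
carry_out --commands '[[[0,0,0,0.2,0,0,75],[0.4,0,0,0.2,0,0,75],[0.8,0,0,0.2,0,0,75],[1,0,0,0.2,0,0,75],[1,0,0,0.2,0,0,75]]]'

```text
t: 12.5
tcp_pos: [0.5242, -0.1994, 0.1423]
tool_rot: [-0.681, -0.188, 0.683, -0.187]
force: [0.1, 0.1, 0.1]
finger_gap: 0.876
```

```bash
python3 d.py .5257 -.2017 .0990 -60
```

```text
t 12.5 pos [ 0.5242 -0.1994  0.1423] yaw -59.23 tilt [-0.15  0.1 ] q1,q6 [-0.563  0.471] gap 74.8
F [0.1 0.1 0.1] M [ 0.016 -0.002 -0.003]
shift [ 1.734  0.115 -0.008] turn [0.155 0.017 0.032]
```

Emit:
carry_out --commands '[[[0,0.09,0,0.15,0,0,75],[0.3,0.09,0,0.15,0,0,75],[0.6,0.09,0,0.15,0,0,75],[0.6,0.09,0,0.15,0,0,75],[0.6,0.09,0,0.15,0,0,75]]]'

```text
t: 13.0
tcp_pos: [0.5259, -0.2019, 0.1284]
tool_rot: [-0.683, -0.183, 0.683, -0.183]
force: [0.3, -0.0, -0.6]
finger_gap: 0.878
```

```bash
python3 d.py .5257 -.2017 .0990 -60
```

```text
t 13.0 pos [ 0.5259 -0.2019  0.1284] yaw -60.04 tilt [-0.04  0.03] q1,q6 [-0.565  0.483] gap 75.0
F [ 0.3 -0.  -0.6] M [ 0.06  -0.004 -0.041]
shift [ 1.177 -0.011  0.003] turn [-0.007  0.005  0.009]
```

Emit:
carry_out --commands '[[[0.3,-0.01,0,0,0,0,75],[0.6,-0.01,0,0,0,0,75],[0.9,-0.01,0,0,0,0,75],[1.16,-0.01,0,0,0,0,75],[1.16,-0.01,0,0,0,0,70]]]'

```text
t: 13.5
tcp_pos: [0.5253, -0.2014, 0.0985]
tool_rot: [-0.682, -0.183, 0.684, -0.182]
force: [-0.6, 0.2, 0.2]
finger_gap: 0.82
```

Emit:
carry_out --commands '[[[0,0,0,0,0,0,66],[0,0,0,0,0,0,64],[0,0,0,0,0,0,63],[0,0,0,0,0,0,62],[0,0,0,0,0,0,62]]]'

```text
t: 14.0
tcp_pos: [0.5261, -0.2019, 0.1]
tool_rot: [0.683, 0.183, -0.683, 0.183]
force: [-0.1, -0.7, 0.1]
finger_gap: 0.728
```

```bash
python3 d.py .5257 -.2017 .0990 -60
python3 - <<'E'
from h import *
s=snap('scene','scene6.png')
u,v=proj(s,[.5257,-.2017,.11]); u=int(u);v=int(v)
c=cv2.resize(s['image'][v-40:v+30,u-40:u+40],None,fx=8,fy=8,interpolation=cv2.INTER_CUBIC)
cv2.imwrite('pics/a6.png',np.clip(c[:,:,::-1].astype(float)*2.2,0,255).astype(np.uint8))
E
```

```text
t 14.0 pos [ 0.5261 -0.2019  0.1   ] yaw -60.03 tilt [ 0.02 -0.01] q1,q6 [-0.565  0.483] gap 62.1
F [-0.1 -0.7  0.1] M [0.017 0.018 0.013]
shift [ 0.042 -0.015  0.012] turn [-0.007 -0.002 -0.005]
```

View pics/a6.png

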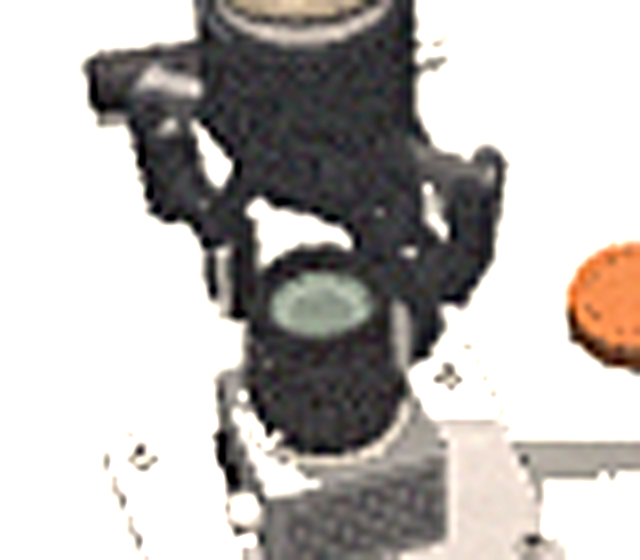

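Both fingers straddle the lens at ring height (crop (230,290) and (410,330)). I'll go 1.5 mm lower and close gently.

Emit:
carry_out --commands '[[[0.03,0,0,0,0,0,61],[0.06,0,0,0,0,0,60],[0.06,0,0,0,0,0,59.5],[0.06,0,0,0,0,0,59],[0.06,0,0,0,0,0,58.5]]]' --force 20

```text
t: 14.55
tcp_pos: [0.5265, -0.2024, 0.0985]
tool_rot: [0.683, 0.182, -0.683, 0.183]
force: [-0.3, -2.1, 0.4]
finger_gap: 0.684
```

```bash
python3 d.py .5257 -.2017 .0990 -60
```

```text
t 14.55 pos [ 0.5265 -0.2024  0.0985] yaw -60.04 tilt [ 0.06 -0.07] q1,q6 [-0.565  0.483] gap 58.4
F [-0.3 -2.1  0.4] M [-0.294 -0.044 -0.02 ]
shift [-0.02  -0.042  0.014] turn [-0.007 -0.004 -0.018]
```

Emit:
carry_out --commands '[[[0,0.02,0,0,0,0,58],[0,0.02,0,0,0,0,57],[0,0.02,0,0,0,0,56],[0,0.02,0,0,0,0,54],[0,0.02,0,0,0,0,52]]]' --force 20

```text
t: 15.05
tcp_pos: [0.5267, -0.2027, 0.0988]
tool_rot: [0.683, 0.182, -0.683, 0.183]
force: [-0.3, -2.6, 5.4]
finger_gap: 0.666
```

```bash
python3 d.py .5257 -.2017 .0990 -60
```

```text
t 15.05 pos [ 0.5267 -0.2027  0.0988] yaw -60.04 tilt [ 0.06 -0.06] q1,q6 [-0.565  0.483] gap 56.9
F [-0.3 -2.6  5.4] M [-0.449 -0.06   0.02 ]
shift [-0.01  -0.055  0.014] turn [-0.007 -0.005 -0.016]
```

Pinched at 56.9 mm, which fits 58 mm with pad give, with little side force. Start turning anticlockwise (negative about tool x).

Emit:
carry_out --commands '[[[0,0,0,-0.2,0,0,52],[0,0,0,-0.4,0,0,52],[0,0,0,-0.6,0,0,52],[0,0,0,-0.8,0,0,52],[0,0,0,-1,0,0,52]]]' --force 20

```text
t: 15.55
tcp_pos: [0.5267, -0.2028, 0.0988]
tool_rot: [0.675, 0.212, -0.674, 0.213]
force: [-0.6, -2.7, 5.2]
finger_gap: 0.671
```

```bash
python3 d.py .5257 -.2017 .0990 -60
```

```text
t 15.55 pos [ 0.5267 -0.2028  0.0988] yaw -55.0 tilt [ 0.07 -0.05] q1,q6 [-0.565  0.395] gap 57.3
F [-0.6 -2.7  5.2] M [-0.533 -0.005 -0.128]
shift [-0.01  -0.058  0.01 ] turn [ 0.999 -0.006 -0.016]
```

Moment about z is -0.13 N m, which matches the drag. Continue; the stop can't come before 51.6° of turn.

Emit:
carry_out --commands '[[[0,0,0,-0.4,0,0,52],[0,0,0,-0.8,0,0,52],[0,0,0,-1.2,0,0,52],[0,0,0,-1.6,0,0,52],[0,0,0,-2,0,0,52]]]'

```text
t: 16.05
tcp_pos: [0.5268, -0.2028, 0.0987]
tool_rot: [0.653, 0.27, -0.653, 0.271]
force: [-0.4, -3.4, 4.9]
finger_gap: 0.664
```

Emit:
carry_out --commands '[[[0,0,0,-0.4,0,0,52],[0,0,0,-0.8,0,0,52],[0,0,0,-1.2,0,0,52],[0,0,0,-1.6,0,0,52],[0,0,0,-2,0,0,52]]]'

```text
t: 16.55
tcp_pos: [0.5268, -0.2029, 0.0987]
tool_rot: [0.627, 0.326, -0.627, 0.327]
force: [0.2, -3.2, 4.9]
finger_gap: 0.66
```

```bash
python3 d.py .5257 -.2017 .0990 -60
```

```text
t 16.55 pos [ 0.5268 -0.2029  0.0987] yaw -34.96 tilt [ 0.08 -0.06] q1,q6 [-0.565  0.045] gap 56.4
F [ 0.2 -3.2  4.9] M [-0.542  0.032 -0.187]
shift [-0.01  -0.064 -0.012] turn [ 5.007e+00 -3.000e-03 -2.100e-02]
```

Emit:
carry_out --commands '[[[0,0,0,-0.4,0,0,52],[0,0,0,-0.8,0,0,52],[0,0,0,-1.2,0,0,52],[0,0,0,-1.6,0,0,52],[0,0,0,-2,0,0,52]]]'

```text
t: 17.05
tcp_pos: [0.5269, -0.2029, 0.0988]
tool_rot: [0.596, 0.379, -0.596, 0.381]
force: [0.3, -2.7, 5.2]
finger_gap: 0.666
```

Emit:
carry_out --commands '[[[0,0,0,-0.4,0,0,52],[0,0,0,-0.8,0,0,52],[0,0,0,-1.2,0,0,52],[0,0,0,-1.6,0,0,52],[0,0,0,-2,0,0,52]]]'

```text
t: 17.55
tcp_pos: [0.527, -0.2029, 0.0988]
tool_rot: [0.561, 0.43, -0.561, 0.431]
force: [-0.2, -3.1, 4.0]
finger_gap: 0.669
```

```bash
python3 d.py .5257 -.2017 .0990 -60
```

```text
t 17.55 pos [ 0.527  -0.2029  0.0988] yaw -14.97 tilt [ 0.1  -0.07] q1,q6 [-0.565 -0.304] gap 57.1
F [-0.2 -3.1  4. ] M [-0.464 -0.1   -0.151]
shift [-0.01  -0.064 -0.033] turn [ 9.007e+00 -1.000e-03 -2.600e-02]
```

45° done. Another 5°, then about 1° per call with a moment check after each.

Emit:
carry_out --commands '[[[0,0,0,-0.2,0,0,52],[0,0,0,-0.4,0,0,52],[0,0,0,-0.6,0,0,52],[0,0,0,-0.8,0,0,52],[0,0,0,-1,0,0,52]]]'

```text
t: 18.05
tcp_pos: [0.527, -0.2029, 0.0988]
tool_rot: [0.542, 0.454, -0.542, 0.455]
force: [0.3, -3.0, 5.6]
finger_gap: 0.665
```

Emit:
carry_out --commands '[[[0,0,0,-0.05,0,0,52],[0,0,0,-0.1,0,0,52],[0,0,0,-0.15,0,0,52],[0,0,0,-0.2,0,0,52],[0,0,0,-0.2,0,0,52]]]'

```text
t: 18.55
tcp_pos: [0.5271, -0.2029, 0.0988]
tool_rot: [0.538, 0.458, -0.538, 0.46]
force: [0.4, -4.2, 5.6]
finger_gap: 0.668
```

```bash
cat > m.py <<'E'
from h import *
from scipy.spatial.transform import Rotation as Ro
st=manip.sense(); R=Ro.from_quat(st['tool_rot']).as_matrix()
print('t',round(st['t'],2),'yaw',round(np.degrees(np.arctan2(R[1,1],R[0,1])),2),'Mz',round(st['ft_torque'][2],3),'F',st['force'].round(1),'tau6',round(st['tau'][5],3))
E
python3 m.py
```

```text
t 18.55 yaw -9.04 Mz -0.101 F [ 0.4 -4.2  5.6] tau6 -0.122
```

Emit:
carry_out --commands '[[[0,0,0,-0.05,0,0,52],[0,0,0,-0.1,0,0,52],[0,0,0,-0.15,0,0,52],[0,0,0,-0.2,0,0,52],[0,0,0,-0.2,0,0,52]]]'

```text
t: 19.05
tcp_pos: [0.5271, -0.2029, 0.0987]
tool_rot: [0.534, 0.463, -0.534, 0.464]
force: [0.7, -3.1, 5.4]
finger_gap: 0.662
```

```bash
python3 m.py
```

```text
t 19.05 yaw -8.04 Mz -0.06 F [ 0.7 -3.1  5.4] tau6 -0.107
```

Emit:
carry_out --commands '[[[0,0,0,0,0,0,52],[0,0,0,0,0,0,52],[0,0,0,0,0,0,52],[0,0,0,0,0,0,52],[0,0,0,-0.01,0,0,52]]]'

```text
t: 19.55
tcp_pos: [0.5271, -0.2029, 0.0988]
tool_rot: [0.534, 0.463, -0.533, 0.465]
force: [-0.1, -3.4, 5.2]
finger_gap: 0.667
```

```bash
python3 m.py
```

```text
t 19.55 yaw -8.0 Mz -0.162 F [-0.1 -3.4  5.2] tau6 -0.135
```

Emit:
carry_out --commands '[[[0,0,0,-0.04,0,0,52],[0,0,0,-0.08,0,0,52],[0,0,0,-0.12,0,0,52],[0,0,0,-0.16,0,0,52],[0,0,0,-0.2,0,0,52]]]'

```text
t: 20.05
tcp_pos: [0.5271, -0.2029, 0.0987]
tool_rot: [0.53, 0.468, -0.529, 0.469]
force: [1.3, -3.6, 5.3]
finger_gap: 0.666
```

```bash
python3 m.py
```

```text
t 20.05 yaw -6.99 Mz -0.19 F [ 1.3 -3.6  5.3] tau6 -0.118
```

Emit:
carry_out --commands '[[[0,0,0,-0.04,0,0,52],[0,0,0,-0.08,0,0,52],[0,0,0,-0.12,0,0,52],[0,0,0,-0.16,0,0,52],[0,0,0,-0.2,0,0,52]]]'

```text
t: 20.55
tcp_pos: [0.5271, -0.2029, 0.0988]
tool_rot: [0.526, 0.472, -0.525, 0.474]
force: [-0.6, -2.6, 5.3]
finger_gap: 0.669
```

```bash
python3 m.py
```

```text
t 20.55 yaw -5.99 Mz -0.095 F [-0.6 -2.6  5.3] tau6 -0.118
```

Emit:
carry_out --commands '[[[0,0,0,-0.04,0,0,52],[0,0,0,-0.08,0,0,52],[0,0,0,-0.12,0,0,52],[0,0,0,-0.16,0,0,52],[0,0,0,-0.2,0,0,52]]]'

```text
t: 21.05
tcp_pos: [0.5271, -0.2029, 0.0988]
tool_rot: [0.522, 0.477, -0.521, 0.479]
force: [1.1, -3.7, 4.4]
finger_gap: 0.668
```

```bash
python3 m.py
```

```text
t 21.05 yaw -5.0 Mz -0.148 F [ 1.1 -3.7  4.4] tau6 -0.118
```

Emit:
carry_out --commands '[[[0,0,0,-0.04,0,0,52],[0,0,0,-0.08,0,0,52],[0,0,0,-0.12,0,0,52],[0,0,0,-0.16,0,0,52],[0,0,0,-0.2,0,0,52]]]'

```text
t: 21.55
tcp_pos: [0.5271, -0.2029, 0.0988]
tool_rot: [0.517, 0.481, -0.517, 0.483]
force: [0.2, -3.2, 5.6]
finger_gap: 0.666
```

```bash
python3 m.py
```

```text
t 21.55 yaw -4.0 Mz -0.101 F [ 0.2 -3.2  5.6] tau6 -0.118
```

Emit:
carry_out --commands '[[[0,0,0,-0.04,0,0,52],[0,0,0,-0.08,0,0,52],[0,0,0,-0.12,0,0,52],[0,0,0,-0.16,0,0,52],[0,0,0,-0.2,0,0,52]]]'

```text
t: 22.05
tcp_pos: [0.5271, -0.2029, 0.0988]
tool_rot: [0.513, 0.486, -0.513, 0.488]
force: [0.3, -3.5, 5.4]
finger_gap: 0.668
```

```bash
python3 m.py
```

```text
t 22.05 yaw -3.0 Mz -0.101 F [ 0.3 -3.5  5.4] tau6 -0.118
```

Emit:
carry_out --commands '[[[0,0,0,-0.04,0,0,52],[0,0,0,-0.08,0,0,52],[0,0,0,-0.12,0,0,52],[0,0,0,-0.16,0,0,52],[0,0,0,-0.2,0,0,52]]]'

```text
t: 22.55
tcp_pos: [0.5271, -0.2029, 0.0987]
tool_rot: [0.509, 0.49, -0.508, 0.492]
force: [-0.1, -3.8, 5.6]
finger_gap: 0.667
```

```bash
python3 m.py
```

```text
t 22.55 yaw -2.0 Mz -0.166 F [-0.1 -3.8  5.6] tau6 -0.118
```

Emit:
carry_out --commands '[[[0,0,0,-0.04,0,0,52],[0,0,0,-0.08,0,0,52],[0,0,0,-0.12,0,0,52],[0,0,0,-0.16,0,0,52],[0,0,0,-0.2,0,0,52]]]'

```text
t: 23.05
tcp_pos: [0.5271, -0.2029, 0.0987]
tool_rot: [0.505, 0.495, -0.504, 0.496]
force: [1.4, -3.3, 4.7]
finger_gap: 0.665
```

```bash
python3 m.py
```

```text
t 23.05 yaw -1.0 Mz -0.105 F [ 1.4 -3.3  4.7] tau6 -0.118
```

Emit:
carry_out --commands '[[[0,0,0,-0.04,0,0,52],[0,0,0,-0.08,0,0,52],[0,0,0,-0.12,0,0,52],[0,0,0,-0.16,0,0,52],[0,0,0,-0.2,0,0,52]]]'

```text
t: 23.55
tcp_pos: [0.5271, -0.2029, 0.0988]
tool_rot: [0.5, 0.499, -0.5, 0.501]
force: [0.7, -2.6, 5.8]
finger_gap: 0.67
```

```bash
python3 m.py
```

```text
t 23.55 yaw 0.0 Mz -0.177 F [ 0.7 -2.6  5.8] tau6 -0.118
```

Emit:
carry_out --commands '[[[0,0,0,-0.04,0,0,52],[0,0,0,-0.08,0,0,52],[0,0,0,-0.12,0,0,52],[0,0,0,-0.16,0,0,52],[0,0,0,-0.2,0,0,52]]]'

```text
t: 24.05
tcp_pos: [0.5271, -0.2029, 0.0988]
tool_rot: [0.496, 0.504, -0.495, 0.505]
force: [1.1, -3.6, 4.8]
finger_gap: 0.669
```

```bash
python3 m.py
```

```text
t 24.05 yaw 1.0 Mz -0.135 F [ 1.1 -3.6  4.8] tau6 -0.118
```

Emit:
carry_out --commands '[[[0,0,0,-0.04,0,0,52],[0,0,0,-0.08,0,0,52],[0,0,0,-0.12,0,0,52],[0,0,0,-0.16,0,0,52],[0,0,0,-0.2,0,0,52]]]'

```text
t: 24.55
tcp_pos: [0.5272, -0.2029, 0.0988]
tool_rot: [0.491, 0.508, -0.491, 0.51]
force: [1.2, -2.3, 5.5]
finger_gap: 0.668
```

```bash
python3 m.py
```

```text
t 24.55 yaw 2.0 Mz -0.138 F [ 1.2 -2.3  5.5] tau6 -0.118
```

Emit:
carry_out --commands '[[[0,0,0,-0.04,0,0,52],[0,0,0,-0.08,0,0,52],[0,0,0,-0.12,0,0,52],[0,0,0,-0.16,0,0,52],[0,0,0,-0.2,0,0,52]]]'

```text
t: 25.05
tcp_pos: [0.5272, -0.2029, 0.0988]
tool_rot: [0.487, 0.512, -0.487, 0.514]
force: [1.1, -2.8, 4.6]
finger_gap: 0.667
```

```bash
python3 m.py
```

```text
t 25.05 yaw 3.0 Mz -0.149 F [ 1.1 -2.8  4.6] tau6 -0.118
```

Emit:
carry_out --commands '[[[0,0,0,-0.04,0,0,52],[0,0,0,-0.08,0,0,52],[0,0,0,-0.12,0,0,52],[0,0,0,-0.16,0,0,52],[0,0,0,-0.2,0,0,52]]]'

```text
t: 25.55
tcp_pos: [0.5272, -0.2029, 0.0988]
tool_rot: [0.483, 0.516, -0.482, 0.518]
force: [1.1, -3.4, 6.3]
finger_gap: 0.667
```

```bash
python3 m.py
```

```text
t 25.55 yaw 3.93 Mz -0.425 F [ 1.1 -3.4  6.3] tau6 -0.392
```

The moment jumped to about -0.4 N m at yaw 3.9° (64° = 1.12 rad of turn, inside the expected range). That is the stop, so I ease off a hair and release.

Emit:
carry_out --commands '[[[0,0,0,0.02,0,0,52],[0,0,0,0.03,0,0,52],[0,0,0,0.03,0,0,52],[0,0,0,0.03,0,0,52],[0,0,0,0.03,0,0,52]]]'

```text
t: 26.05
tcp_pos: [0.5272, -0.2029, 0.0988]
tool_rot: [0.483, 0.516, -0.483, 0.517]
force: [0.7, -3.6, 4.5]
finger_gap: 0.663
```

```bash
python3 m.py
```

```text
t 26.05 yaw 3.82 Mz -0.266 F [ 0.7 -3.6  4.5] tau6 -0.221
```

Emit:
carry_out --commands '[[[0,0,0,0,0,0,60],[0,0,0,0,0,0,64],[0,0,0,0,0,0,70],[0,0,0,0,0,0,74],[0,0,0,0,0,0,75]]]'

```text
t: 26.55
tcp_pos: [0.5259, -0.2018, 0.0979]
tool_rot: [0.483, 0.517, -0.483, 0.516]
force: [-0.4, 0.4, -0.6]
finger_gap: 0.873
```

Emit:
carry_out --commands '[[[-0.3,0,0,0,0,0,75],[-0.8,0,0,0,0,0,75],[-1.6,0,0,0,0,0,75],[-2.6,0,0,0,0,0,75],[-3.6,0,0,0,0,0,75]]]'

```text
t: 27.05
tcp_pos: [0.5263, -0.2022, 0.1902]
tool_rot: [0.483, 0.516, -0.483, 0.517]
force: [0.5, 0.5, 0.3]
finger_gap: 0.878
```

```bash
python3 m.py; python3 d.py .48 -.02 .2 4
```

```text
t 27.05 yaw 3.86 Mz -0.015 F [0.5 0.5 0.3] tau6 -0.0
t 27.05 pos [ 0.5263 -0.2022  0.1902] yaw 3.86 tilt [ 0.03 -0.02] q1,q6 [-0.565 -0.632] gap 75.0
F [0.5 0.5 0.3] M [-0.018 -0.017 -0.015]
shift [-0.394 -1.358 -7.397] turn [-0.027  0.004 -0.006]
```

Clear. Move aside for a last look.

Emit:
carry_out --commands '[[[-0.4,-0.2,-1.2,0,0,0,75],[-0.4,-0.5,-2.6,0,0,0,75],[-0.4,-0.8,-4,0,0,0,75],[-0.4,-1,-5.2,0,0,0,75],[-0.4,-1.1,-5.8,0,0,0,75]]]'

```text
t: 27.55
tcp_pos: [0.4881, -0.0573, 0.1994]
tool_rot: [0.483, 0.517, -0.482, 0.517]
force: [0.2, 0.4, 0.2]
finger_gap: 0.879
```

Emit:
carry_out --commands '[[[0,0,0,0,0,0,75],[0,0,0,0,0,0,75],[0,0,0,0,0,0,75],[0,0,0,0,0,0,75],[0,0,0,0,0,0,75]]]'

```text
t: 28.05
tcp_pos: [0.4894, -0.0604, 0.1982]
tool_rot: [0.483, 0.516, -0.483, 0.516]
force: [-0.3, -0.0, -0.3]
finger_gap: 0.883
```

Run:
```python
from h import *
s=snap('top','top7.png');s=snap('scene')
c=cv2.resize(s['image'][110:330,140:430],None,fx=2.7,fy=2.7,interpolation=cv2.INTER_CUBIC)
cv2.imwrite('pics/a7.png',np.clip(c[:,:,::-1].astype(float)*1.7,0,255).astype(np.uint8))
```

```text
(no output)
```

View pics/a7.png

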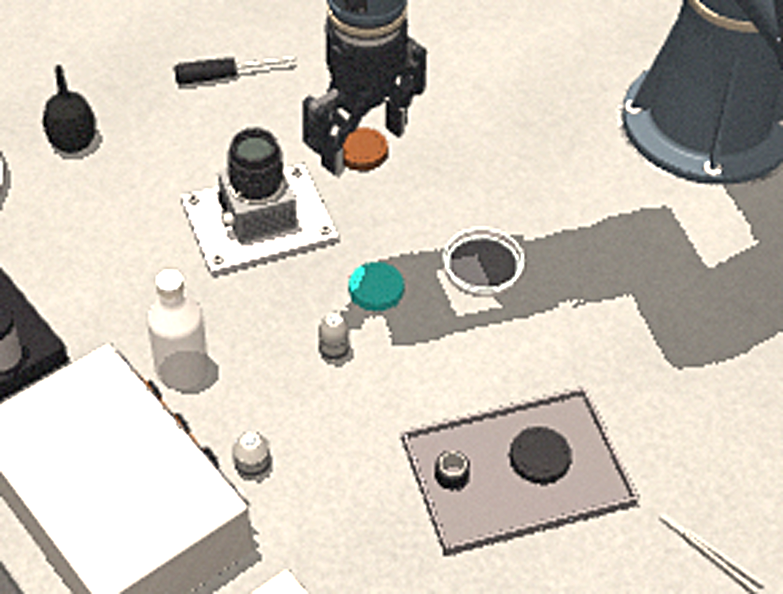

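View pics/top7.png

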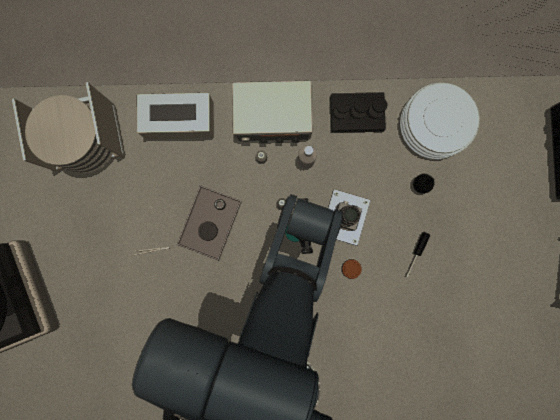

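The views show the cap in the tray (crop (541,455)), the tube (452,468) and bystanders in place, and the lens bare (255,150). The robot is clear.

```bash
python3 -c "
from station import manip
print(manip.sign_off())"
```

```text
the job is handed in; nothing more can be done
None
```

I took the dust cap off the lens and set it down in the parts tray, then turned the iris ring anticlockwise to its open stop. The job is handed in, and it reports no verdict.

- **Cap:** it touched the tray floor under light contact (8.8 N) before I let it go. It lies flat near the middle of the tray, at about (0.491, 0.231) against a planned (0.489, 0.236). That is well inside the walls.
- **Iris ring:** I pinched it at 20 N and turned it 64° (1.12 rad). The moment held steady at about 0.12 N m, then jumped to about 0.4 N m at the stop. I eased off and released.
- **Last checks:** after release the moment was back to zero. The final pictures show the lens bare, the tube and bystanders where they were, and the robot touching nothing.
- **Not confirmed:**
    - The images are too coarse to measure the aperture, so the open stop rests on the moment jump and the angle.
    - The peak moment read 0.39 to 0.43 N m, right at the 0.40 N m where the lens starts to unscrew. From the stiffness I saw while easing off, I estimate I went only about 0.004 rad past the stop, so any turn of the lens should be well under the 0.025 rad limit. I could not check that directly.

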